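Press the crimper pedal for the loaded vial

ROBOT

A 6-joint arm with a two-finger parallel gripper is mounted at the origin on the work surface. World frame = base frame: x ahead of the robot, y to its left, z up, the work surface at z = 0. Lengths are in m, angles in rad, forces in N, time in s.
With the tool pointing down it reaches from about 0.425 to 0.95 m from the base axis. Payload 3.5 kg.
Tool frame: the origin (TCP) lies at the very end of the fingers, on their centre line; the grasp point (between the pads) lies 19 mm behind it; z points along the fingers, y is the line along which they close (so a half turn about z gives the same grasp; the last joint's range is limited). The gripper opens to 85 mm and grips with 20 to 120 N. Pads are 22 mm wide; open, the fingers measure 114 mm over their backs; the gripper's body (76 mm by 85 mm) begins 54 mm behind the grasp point. The pads swing forward as they close: fully open they stand 13 mm farther back than shut.
Start: joints at [-1.475, 0.286, 1.577, -0, 1.279, -0.15], TCP at [0.164, -0.655, 0.231] pointing down, gripper open.
Joint ranges: [-2.77, 2.77], [-0.9, 2.22], [0.21, 2.48], [-1.53, 4.67], [0.24, 2.81], [-2.84, 2.84]. Speed limits (rad/s): [2.79, 2.79, 3.14, 3.14, 3.14, 3.14].

INTERFACE

Orientations are given as a unit quaternion [w, x, y, z].
In Python, from station import robot, grab_frame gives the robot as it stands. The module is installed in compiled form; this text tells all that it offers.
- The arm moves only by the tool send_rows, never from a script. Its argument "commands" is a list of rows, each an object of numbers: "tx", "ty", "tz": the shift along the tool's x, y, z in m; "rx", "ry", "rz": the turn, a rotation vector about the tool's x, y, z in degrees. A call has 1 to 12 rows; each row shifts and turns the commanded pose from where the row before left it, along the tool's axes as they then stand; what a row does not reach is not made up. A row lasts 1/12 s, in which the tool goes at most 41.7 mm and 7.16 degrees, less where a joint would pass 70% of its speed; a pose out of reach is approached as far as the arm can. A call is refused whole if a number of a shift passes 0.0417 or a number of a turn 7.16, either way. A call with a gripper value outside its range is refused whole. "hand" is the closure in counts, from 0 (fully open) to 255 (shut), set as the call begins (left out, the last holds). The fingers move at their own pace and stop on an object; "force" is the grip in N (left out, the last holds). Time passes only in rows, so rows that do not move let the fingers close. It gives the time, the measured TCP pose, the force, the opening and the grip force at its end, in the units of the state.
- robot.state(): the state, without advancing time (a new reading comes with each control period).
- grab_frame(name): name is "scene" or "top" or "wrist"; returns a dict with "image" (480x640x3 uint8, red, green, blue), "depth" (480x640 float32, m along the optical axis (not along the pixel's ray), 0 where there is no reading), "fx", "fy", "cx", "cy" (pixels), "rvec" (rotation vector, rad) and "tvec" (3), from world to camera coordinates, as OpenCV has them. Camera axes: x right, y down, z forward; pixel columns grow to the right and rows downward; lengths in m; the calibration is good to about 2 mm. The wrist camera is an equidistant fisheye: a pixel r from the principal point sees the ray r / f radians off the axis. A picture is of the moment at which its call begins.
- robot.hand_in(): hands the job in; it is judged then, once.
The state is a dict: "clock": time; "qpos": joint angles; "qvel": joint speeds; "joint_torque": joint torques, N m; "ee_pos": TCP position; "orientation": TCP orientation; "wrist_force": force on the tool from outside, world axes, zero at the start; "wrist_torque": the same for the moment, N m; "width": finger opening in m; "grip_force": force on a finger pad.
Only numpy, scipy, OpenCV 4.12 (cv2) and the standard library are available. Lean on these libraries where they do the work, as an engineer would, in place of code of your own. Each camera call takes 0.05 s, during which the arm holds its last target. There are 200 camera calls.

TASK

Two small bench crimping presses stand on the counter of the medicine preparation room; one of them has a capped vial standing under its head. Press the spring pedal of that press all the way down to its stop, keep it down for about one second, then let it spring fully back up. Do not work the pedal of the empty press, and leave the vial standing in its press.

Things in the scene. Friction and masses are not known exactly. Their poses are not given: they have to be found in the camera images.
- pedal_pad (a point): Point to press: middle of the top of the black ribbed pad (60 x 70 mm) on the pedal of the press holding the vial. Frame turns with the pedal: x towards hinge and back of press (0.30 rad below level when up, level when down), y along pad width, z out of the pad. 78 mm above counter when up, 49 mm when fully down, moving 6 mm to the front (the robot's side) on the way; hinge 100 mm behind it.
- pedal (a joint): Angle (rad) of that sloping steel pedal: 0 = up (at rest), 0.30 = down on its stop. A spring lifts it: pressed at mid-pad it takes about 2 N to start and 10 N to hold fully down. It lowers the crimping head 20 mm over the vial's cap. Press: fixed, base 260 x 110 x 15 mm; its gate (two posts, crossbar) is 192 mm high, 112 mm wide, the head's rod rises to 235 mm, 165 mm behind the pad.
- idle_pedal (a joint): Angle (rad) of the pedal of the other, empty press, built exactly alike and standing beside the first, on its left or right: 0 = up, 0.30 = down. It is to stay up.
- vial: Brown glass vial, 43 mm diameter, 73 mm high, with a 21 mm aluminium cap, standing upright in the round steel nest of its press, under the crimping head (the other press's nest is bare), 165 mm behind that press's pad. Origin: centre of its underside, 28 mm above the counter; z up. Similar spare vials stand elsewhere on the counter.
Mind the look-alikes: they are no part of the job. Leave any green, turquoise or yellow look-alike of the vial alone.

How it is judged:
By the outcome, as a careful person would: the job done as asked, in the order asked, and still so for the second after the job is handed in, with the robot touching nothing.
It also fails if it takes over 32 s, if anything falls off the work surface, if the arm or the gripper's body presses on something with over 40 N, if the wrist force passes 120 N, or if a joint passes its speed limit or range.

## Working session

There is one attempt and no reset: what is moved stays moved. The work goes in short steps, Python scripts to look and compute and a tool call to move; the robot and the scene stay as the last step left them, time stands still between calls to the robot, and variables do not carry over. Pictures are saved under pics/ and viewed, at most 10 in all, crops included, and the job is handed in when it is done.

Besides the shell and the picture viewer there is one more tool, called by a JSON object that holds its "name" and its "arguments", one argument or row to a line. send_rows: Moves the arm, as the interface text tells. Its arguments: {"type":"object","properties":{"commands":{"type":"array","items":{"type":"object","properties":{"tx":{"type":"number"},"ty":{"type":"number"},"tz":{"type":"number"},"rx":{"type":"number"},"ry":{"type":"number"},"rz":{"type":"number"}}}},"hand":{"type":"number"},"force":{"type":"number"}},"required":["commands"]}

```bash
mkdir -p pics; cat > h.py <<'E'
import numpy as np,cv2
from station import robot,grab_frame
def get(n):
    f=grab_frame(n); np.savez(f'{n}.npz',**f); return f
def pt(f,u,v,d=None):
    R=cv2.Rodrigues(np.array(f['rvec'],float))[0]; t=np.array(f['tvec'],float).ravel()
    d=f['depth'][int(v),int(u)] if d is None else d
    return R.T@(np.array([(u-f['cx'])/f['fx']*d,(v-f['cy'])/f['fy']*d,d])-t)
def ray(f,u,v,z):
    R=cv2.Rodrigues(np.array(f['rvec'],float))[0]; c=-R.T@np.array(f['tvec'],float).ravel()
    r=R.T@np.array([(u-f['cx'])/f['fx'],(v-f['cy'])/f['fy'],1.]); return c+r*(z-c[2])/r[2]
E
python3 - <<'E'
from h import *
for n in('scene','top'):
    f=get(n); cv2.imwrite(f'pics/{n}0.png',f['image'][:,:,::-1])
print(robot.state())
E
```

```text
{'clock': 0.1, 'qpos': array([-1.47501027e+00,  2.87100428e-01,  1.57802752e+00,  8.52289016e-06,
        1.27859611e+00, -1.50002311e-01]), 'qvel': array([-0.0006924 , -0.00073878, -0.00255959, -0.00071181,  0.0017982 ,
       -0.00027552]), 'joint_torque': array([ 1.87075457e-03, -4.07294261e+01, -2.93697077e+01, -4.55002657e-05,
        3.42008367e-03,  1.34817213e-05]), 'ee_pos': array([ 0.16421377, -0.65411144,  0.23007159]), 'orientation': array([-1.06520120e-03,  9.92457597e-01,  1.22583778e-01,  3.29636883e-05]), 'wrist_force': array([-0.69903632, -0.26425616,  0.33020184]), 'wrist_torque': array([-0.0132829 ,  0.04315751, -0.02224546]), 'grip_force': 0.0, 'width': 0.08544451401021107}
```

View pics/scene0.png

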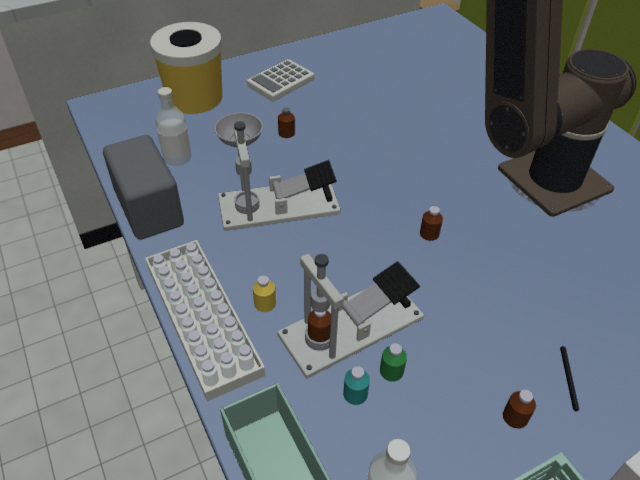

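View pics/top0.png

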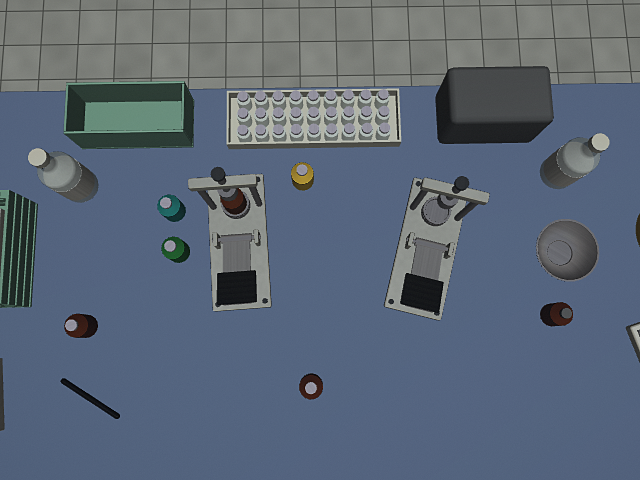

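The press holding the brown vial has its pad at top (237,288) and scene (397,283). The empty press has its pad at top (422,293) and scene (320,176), with a bare nest at top (436,211). Possible confusions are the two pads, the spare brown vials at top (80,325), (311,386) and (558,314), and the coloured vials at (171,207), (175,249) and (302,175). I choose the press with the brown vial in its nest at top (234,203).

```bash
python3 - <<'E'
from h import *
T=dict(np.load('top.npz'));S=dict(np.load('scene.npz'))
g=T['image'].max(2); m=np.zeros_like(g); m[255:315,200:275]=(g[255:315,200:275]<50)*255
m=cv2.morphologyEx(m,cv2.MORPH_OPEN,np.ones((5,5)))
c=max(cv2.findContours(m,0,2)[0],key=cv2.contourArea); r=cv2.minAreaRect(c); print(r,[pt(T,*p).round(3) for p in cv2.boxPoints(r).astype(int)])
u,v=r[0]; print('ray',ray(T,u,v,.078),'depth',pt(T,u,v))
P=[pt(T,x,y) for y,x in zip(*np.nonzero(cv2.erode(m,np.ones((5,5)))))]
P=np.array(P); print('med',P.mean(0), 'plane',np.linalg.lstsq(np.c_[P[:,:2],np.ones(len(P))],P[:,2],rcond=None)[0])
print('scene',pt(S,397,283)); 
for n,p in dict(basecorners=[(213,309),(270,306),(263,178)]).items(): print([ray(T,*q,.015).round(3) for q in p])
print('vialnest',ray(T,234,205,.1),'idle pad',ray(T,422,293,.078), 'xbar',pt(T,222,184),pt(T,218,175))
a=T['image'][160:320,190:290,::-1]; b=S['image'][240:380,270:430,::-1]
cv2.imwrite('pics/crop.png',np.hstack([cv2.resize(a,(300,480)),cv2.resize(b,(480,480))]))
E
```

```text
((235.99624633789062, 287.4132385253906), (32.36073303222656, 39.39756393432617), 87.51044464111328) [array([0.577, 0.191, 0.013]), array([0.573, 0.111, 0.07 ]), array([0.519, 0.113, 0.013]), array([0.512, 0.175, 0.081])]
ray [0.54124625 0.142456   0.078     ] depth [0.54141919 0.14271197 0.07608018]
med [0.54108092 0.14191784 0.08130917] plane [-1.41071754 -1.08607369  0.99875475]
scene [0.54506424 0.14978448 0.07944798]
[array([0.507, 0.194, 0.015]), array([0.511, 0.087, 0.015]), array([0.759, 0.1  , 0.015])]
vialnest [0.68625875 0.14379891 0.1       ] idle pad [ 0.52504073 -0.18829593  0.078     ] xbar [0.70048632 0.15094489 0.19173064] [0.70447562 0.15105831 0.23137725]
```

View pics/crop.png

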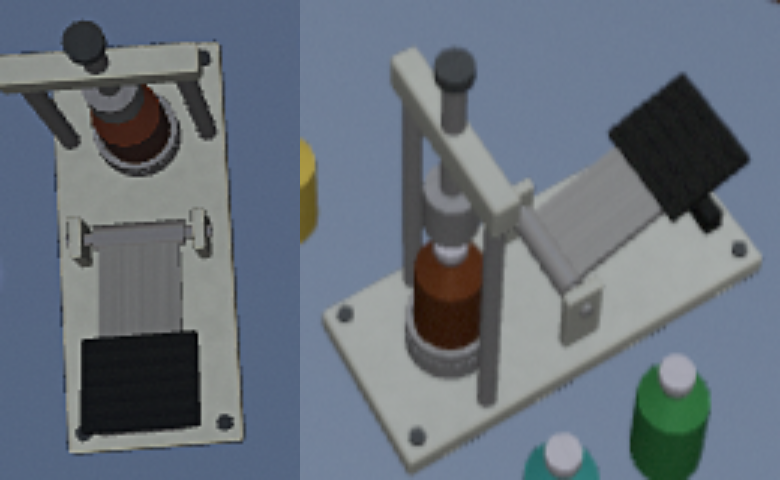

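The crop confirms the choice: the brown vial stands in the nest of this press. The pad is at about (0.541, 0.142, 0.078), which matches the given height, and the rod top is 163 mm behind it. I'll go above the pad with the fingers shut.

{"name": "send_rows", "arguments": {
  "commands": [
    {"tx": 0.0136,"ty": -0.014},
    {"tx": 0.0136,"ty": -0.014},
    {"tx": 0.0136,"ty": -0.014},
    {"tx": 0.0136,"ty": -0.014},
    {"tx": 0.0136,"ty": -0.014},
    {"tx": 0.0136,"ty": -0.014},
    {"tx": 0.0136,"ty": -0.014},
    {"tx": 0.0136,"ty": -0.014},
    {"tx": 0.0136,"ty": -0.014},
    {"tx": 0.0136,"ty": -0.014},
    {"tx": 0.0136,"ty": -0.014},
    {"tx": 0.0136,"ty": -0.014}
  ],
  "hand": 255,
  "force": 40
}}

```text
invalid input
```

{"name": "send_rows", "arguments": {
  "commands": [
    {"tx": 0.0136,"ty": -0.014},
    {"tx": 0.0136,"ty": -0.014},
    {"tx": 0.0136,"ty": -0.014},
    {"tx": 0.0136,"ty": -0.014},
    {"tx": 0.0136,"ty": -0.014},
    {"tx": 0.0136,"ty": -0.014},
    {"tx": 0.0136,"ty": -0.014},
    {"tx": 0.0136,"ty": -0.014},
    {"tx": 0.0136,"ty": -0.014},
    {"tx": 0.0136,"ty": -0.014},
    {"tx": 0.0136,"ty": -0.014},
    {"tx": 0.0136,"ty": -0.014}
  ]
}}

```text
invalid input
```

{"name": "send_rows", "arguments": {
  "commands": [
    {"tx": 0.0096,"ty": -0.0144},
    {"tx": 0.0096,"ty": -0.0144},
    {"tx": 0.0096,"ty": -0.0144},
    {"tx": 0.0096,"ty": -0.0144},
    {"tx": 0.0096,"ty": -0.0144},
    {"tx": 0.0096,"ty": -0.0144},
    {"tx": 0.0096,"ty": -0.0144},
    {"tx": 0.0096,"ty": -0.0144},
    {"tx": 0.0096,"ty": -0.0144},
    {"tx": 0.0096,"ty": -0.0144},
    {"tx": 0.0096,"ty": -0.0144},
    {"tx": 0.0096,"ty": -0.0144}
  ]
}}

```text
invalid input
```

{"name": "send_rows", "arguments": {
  "commands": [
    {"tx": 0.0096,"ty": -0.0144},
    {"tx": 0.0096,"ty": -0.0144},
    {"tx": 0.0096,"ty": -0.0144},
    {"tx": 0.0096,"ty": -0.0144},
    {"tx": 0.0096,"ty": -0.0144},
    {"tx": 0.0096,"ty": -0.0144},
    {"tx": 0.0096,"ty": -0.0144},
    {"tx": 0.0096,"ty": -0.0144},
    {"tx": 0.0096,"ty": -0.0144},
    {"tx": 0.0096,"ty": -0.0144},
    {"tx": 0.0096,"ty": -0.0144},
    {"tx": 0.0096,"ty": -0.0144}
  ]
}}

```text
invalid input
```

{"name": "send_rows", "arguments": {
  "commands": [
    {"tx": 0.0136,"ty": -0.014,"tz": 0,"rx": 0,"ry": 0,"rz": 0}
  ],
  "hand": 255,
  "force": 40
}}

```text
clock: 0.18
ee_pos: [0.1724, -0.6391, 0.2302]
orientation: [-0.0, 0.993, 0.121, -0.0]
wrist_force: [0.4, 1.1, 0.3]
width: 0.0752
grip_force: 0.0
```

{"name": "send_rows", "arguments": {
  "commands": [
    {"tx": 0.026,"ty": -0.027,"tz": 0,"rx": 0,"ry": 0,"rz": 0},
    {"tx": 0.026,"ty": -0.027,"tz": 0,"rx": 0,"ry": 0,"rz": 0},
    {"tx": 0.026,"ty": -0.027,"tz": 0,"rx": 0,"ry": 0,"rz": 0},
    {"tx": 0.026,"ty": -0.027,"tz": 0,"rx": 0,"ry": 0,"rz": 0},
    {"tx": 0.026,"ty": -0.027,"tz": 0,"rx": 0,"ry": 0,"rz": 0},
    {"tx": 0.026,"ty": -0.027,"tz": 0,"rx": 0,"ry": 0,"rz": 0},
    {"tx": 0.026,"ty": -0.027,"tz": 0,"rx": 0,"ry": 0,"rz": 0},
    {"tx": 0.026,"ty": -0.027,"tz": 0,"rx": 0,"ry": 0,"rz": 0},
    {"tx": 0.026,"ty": -0.027,"tz": 0,"rx": 0,"ry": 0,"rz": 0},
    {"tx": 0.026,"ty": -0.027,"tz": 0,"rx": 0,"ry": 0,"rz": 0},
    {"tx": 0.026,"ty": -0.027,"tz": 0,"rx": 0,"ry": 0,"rz": 0},
    {"tx": 0.026,"ty": -0.027,"tz": 0,"rx": 0,"ry": 0,"rz": 0}
  ]
}}

```text
clock: 1.18
ee_pos: [0.3981, -0.2457, 0.231]
orientation: [-0.0, 0.992, 0.122, -0.0]
wrist_force: [0.6, -0.4, -0.5]
width: 0.0
grip_force: 0.0
```

{"name": "send_rows", "arguments": {
  "commands": [
    {"tx": 0.019,"ty": -0.029,"tz": 0,"rx": 0,"ry": 0,"rz": 0},
    {"tx": 0.019,"ty": -0.029,"tz": 0,"rx": 0,"ry": 0,"rz": 0},
    {"tx": 0.019,"ty": -0.029,"tz": 0,"rx": 0,"ry": 0,"rz": 0},
    {"tx": 0.019,"ty": -0.029,"tz": 0,"rx": 0,"ry": 0,"rz": 0},
    {"tx": 0.019,"ty": -0.029,"tz": 0,"rx": 0,"ry": 0,"rz": 0},
    {"tx": 0.019,"ty": -0.029,"tz": 0,"rx": 0,"ry": 0,"rz": 0},
    {"tx": 0.019,"ty": -0.029,"tz": 0,"rx": 0,"ry": 0,"rz": 0},
    {"tx": 0.019,"ty": -0.029,"tz": 0,"rx": 0,"ry": 0,"rz": 0},
    {"tx": 0.019,"ty": -0.029,"tz": 0,"rx": 0,"ry": 0,"rz": 0},
    {"tx": 0.019,"ty": -0.029,"tz": 0,"rx": 0,"ry": 0,"rz": 0},
    {"tx": 0.019,"ty": -0.029,"tz": 0,"rx": 0,"ry": 0,"rz": 0},
    {"tx": 0.019,"ty": -0.029,"tz": 0,"rx": 0,"ry": 0,"rz": 0}
  ]
}}

```text
clock: 2.18
ee_pos: [0.5342, 0.1472, 0.2308]
orientation: [0.0, 0.992, 0.123, -0.0]
wrist_force: [0.4, -1.1, 0.6]
width: -0.0002
grip_force: 0.0
```

```bash
python3 - <<'E'
from h import *
s=robot.state(); print(s['clock'],s['ee_pos'],s['orientation'],s['qpos'].round(2),s['wrist_force'],s['width'])
w=get('wrist'); cv2.imwrite('pics/w1.png',w['image'][:,:,::-1])
R=cv2.Rodrigues(np.array(w['rvec'],float))[0];t=np.array(w['tvec'],float).ravel()
print(w['fx'],w['cx'],w['cy'])
for P in([.541,.142,.078],[.541,.142,.23]):
    c=R@np.array(P)+t; th=np.arctan2(np.hypot(c[0],c[1]),c[2]); a=np.arctan2(c[1],c[0]); r=th*w['fx']; print(w['cx']+r*np.cos(a),w['cy']+r*np.sin(a))
E
```

```text
2.1833 [0.53421127 0.14722412 0.23080553] [ 5.03731009e-05  9.92435037e-01  1.22770242e-01 -4.01982247e-04] [ 0.09  0.02  1.88 -0.    1.25  1.41] [ 0.35053184 -1.09027291  0.58907897] -0.00017249341673386447
371.64829954431775 321.9395275717866 240.84263456529712
329.0374078236229 218.84837846257716
335.64236947714244 296.4140150959914
```

View pics/w1.png

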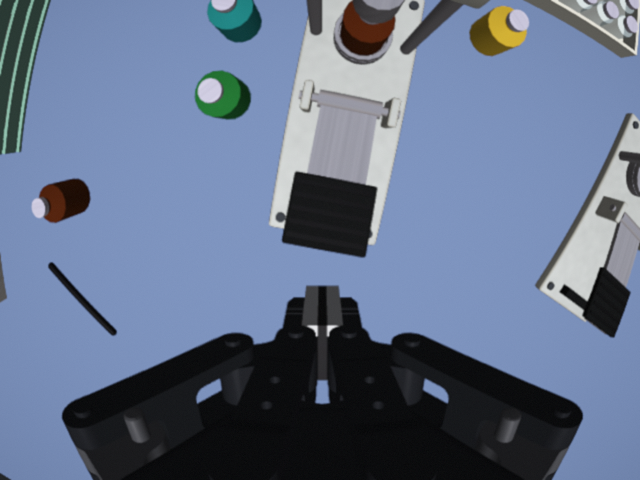

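The wrist view shows the pad centre at (330,213) against my predicted (329,219), about 4 mm off in x, and the brown vial in the nest at (366,35). I'll shift slightly and go down to just above the pad.

{"name": "send_rows", "arguments": {
  "commands": [
    {"tx": 0.003,"ty": 0.003,"tz": 0.011,"rx": 0,"ry": 0,"rz": 0},
    {"tx": 0.002,"ty": 0.002,"tz": 0.012,"rx": 0,"ry": 0,"rz": 0},
    {"tx": 0,"ty": 0,"tz": 0.012,"rx": 0,"ry": 0,"rz": 0},
    {"tx": 0,"ty": 0,"tz": 0.012,"rx": 0,"ry": 0,"rz": 0},
    {"tx": 0,"ty": 0,"tz": 0.012,"rx": 0,"ry": 0,"rz": 0},
    {"tx": 0,"ty": 0,"tz": 0.012,"rx": 0,"ry": 0,"rz": 0},
    {"tx": 0,"ty": 0,"tz": 0.012,"rx": 0,"ry": 0,"rz": 0},
    {"tx": 0,"ty": 0,"tz": 0.012,"rx": 0,"ry": 0,"rz": 0},
    {"tx": 0,"ty": 0,"tz": 0.012,"rx": 0,"ry": 0,"rz": 0},
    {"tx": 0,"ty": 0,"tz": 0.012,"rx": 0,"ry": 0,"rz": 0},
    {"tx": 0,"ty": 0,"tz": 0.012,"rx": 0,"ry": 0,"rz": 0},
    {"tx": 0,"ty": 0,"tz": 0.008,"rx": 0,"ry": 0,"rz": 0}
  ]
}}

```text
clock: 3.23
ee_pos: [0.5397, 0.1418, 0.0905]
orientation: [-0.0, 0.992, 0.123, -0.001]
wrist_force: [0.6, 0.1, 0.8]
width: -0.0002
grip_force: 0.0
```

{"name": "send_rows", "arguments": {
  "commands": [
    {"tx": 0,"ty": 0,"tz": 0.004,"rx": 0,"ry": 0,"rz": 0},
    {"tx": 0,"ty": 0,"tz": 0.004,"rx": 0,"ry": 0,"rz": 0},
    {"tx": 0,"ty": 0,"tz": 0.004,"rx": 0,"ry": 0,"rz": 0},
    {"tx": 0,"ty": 0,"tz": 0.004,"rx": 0,"ry": 0,"rz": 0},
    {"tx": 0,"ty": 0,"tz": 0.004,"rx": 0,"ry": 0,"rz": 0},
    {"tx": 0,"ty": 0,"tz": 0.004,"rx": 0,"ry": 0,"rz": 0},
    {"tx": 0,"ty": 0,"tz": 0.004,"rx": 0,"ry": 0,"rz": 0}
  ]
}}

```text
clock: 3.82
ee_pos: [0.5404, 0.1419, 0.065]
orientation: [-0.0, 0.992, 0.123, -0.0]
wrist_force: [-4.1, -0.6, 6.7]
width: 0.0
grip_force: 3.0
```

{"name": "send_rows", "arguments": {
  "commands": [
    {"tx": -0.001,"ty": 0,"tz": 0.003,"rx": 0,"ry": 0,"rz": 0},
    {"tx": -0.001,"ty": 0,"tz": 0.003,"rx": 0,"ry": 0,"rz": 0},
    {"tx": -0.001,"ty": 0,"tz": 0.003,"rx": 0,"ry": 0,"rz": 0},
    {"tx": 0,"ty": 0,"tz": 0.003,"rx": 0,"ry": 0,"rz": 0}
  ]
}}

```text
clock: 4.15
ee_pos: [0.5386, 0.1417, 0.0539]
orientation: [-0.001, 0.992, 0.122, 0.001]
wrist_force: [-2.9, 2.2, 8.8]
width: 0.0001
grip_force: 4.2
```

{"name": "send_rows", "arguments": {
  "commands": [
    {"tx": 0,"ty": 0,"tz": 0.001,"rx": 0,"ry": 0,"rz": 0},
    {"tx": 0,"ty": 0,"tz": 0.001,"rx": 0,"ry": 0,"rz": 0}
  ]
}}

```text
clock: 4.32
ee_pos: [0.5384, 0.1417, 0.0519]
orientation: [-0.001, 0.992, 0.122, 0.001]
wrist_force: [-3.3, 2.1, 8.3]
width: -0.0002
grip_force: 4.4
```

{"name": "send_rows", "arguments": {
  "commands": [
    {"tx": 0,"ty": 0,"tz": 0.001,"rx": 0,"ry": 0,"rz": 0},
    {"tx": 0,"ty": 0,"tz": 0.001,"rx": 0,"ry": 0,"rz": 0}
  ]
}}

```text
clock: 4.48
ee_pos: [0.5382, 0.1417, 0.05]
orientation: [-0.001, 0.992, 0.122, 0.001]
wrist_force: [-3.3, 2.3, 9.0]
width: -0.0001
grip_force: 4.7
```

{"name": "send_rows", "arguments": {
  "commands": [
    {"tx": 0,"ty": 0,"tz": 0.001,"rx": 0,"ry": 0,"rz": 0}
  ]
}}

```text
clock: 4.57
ee_pos: [0.5381, 0.1417, 0.0491]
orientation: [-0.0, 0.992, 0.123, 0.001]
wrist_force: [-3.9, 1.4, 10.7]
width: 0.0001
grip_force: 5.0
```

{"name": "send_rows", "arguments": {
  "commands": [
    {"tx": 0,"ty": 0,"tz": 0.001,"rx": 0,"ry": 0,"rz": 0}
  ]
}}

```text
clock: 4.65
ee_pos: [0.5382, 0.1417, 0.0488]
orientation: [-0.0, 0.992, 0.123, 0.0]
wrist_force: [-7.7, 0.9, 18.3]
width: 0.0001
grip_force: 9.0
```

The force jumped and z stalled at 0.049, so the pedal is on its stop. I'll hold for about 1 s, then lift.

{"name": "send_rows", "arguments": {
  "commands": [
    {"tx": 0,"ty": 0,"tz": 0,"rx": 0,"ry": 0,"rz": 0},
    {"tx": 0,"ty": 0,"tz": 0,"rx": 0,"ry": 0,"rz": 0},
    {"tx": 0,"ty": 0,"tz": 0,"rx": 0,"ry": 0,"rz": 0},
    {"tx": 0,"ty": 0,"tz": 0,"rx": 0,"ry": 0,"rz": 0},
    {"tx": 0,"ty": 0,"tz": 0,"rx": 0,"ry": 0,"rz": 0},
    {"tx": 0,"ty": 0,"tz": 0,"rx": 0,"ry": 0,"rz": 0},
    {"tx": 0,"ty": 0,"tz": 0,"rx": 0,"ry": 0,"rz": 0},
    {"tx": 0,"ty": 0,"tz": 0,"rx": 0,"ry": 0,"rz": 0},
    {"tx": 0,"ty": 0,"tz": 0,"rx": 0,"ry": 0,"rz": 0},
    {"tx": 0,"ty": 0,"tz": 0,"rx": 0,"ry": 0,"rz": 0},
    {"tx": 0,"ty": 0,"tz": 0,"rx": 0,"ry": 0,"rz": 0}
  ]
}}

```text
clock: 5.57
ee_pos: [0.5381, 0.1417, 0.0489]
orientation: [-0.0, 0.992, 0.123, 0.0]
wrist_force: [-5.7, 0.4, 13.3]
width: 0.0002
grip_force: 6.8
```

{"name": "send_rows", "arguments": {
  "commands": [
    {"tx": 0,"ty": 0,"tz": -0.005,"rx": 0,"ry": 0,"rz": 0},
    {"tx": 0,"ty": 0,"tz": -0.005,"rx": 0,"ry": 0,"rz": 0},
    {"tx": 0,"ty": 0,"tz": -0.005,"rx": 0,"ry": 0,"rz": 0},
    {"tx": 0,"ty": 0,"tz": -0.005,"rx": 0,"ry": 0,"rz": 0},
    {"tx": 0,"ty": 0,"tz": -0.005,"rx": 0,"ry": 0,"rz": 0},
    {"tx": 0,"ty": 0,"tz": -0.005,"rx": 0,"ry": 0,"rz": 0},
    {"tx": 0,"ty": 0,"tz": -0.006,"rx": 0,"ry": 0,"rz": 0},
    {"tx": 0,"ty": 0,"tz": -0.01,"rx": 0,"ry": 0,"rz": 0},
    {"tx": 0,"ty": 0,"tz": -0.015,"rx": 0,"ry": 0,"rz": 0},
    {"tx": 0,"ty": 0,"tz": -0.02,"rx": 0,"ry": 0,"rz": 0},
    {"tx": 0,"ty": 0,"tz": -0.02,"rx": 0,"ry": 0,"rz": 0},
    {"tx": 0,"ty": 0,"tz": -0.02,"rx": 0,"ry": 0,"rz": 0}
  ]
}}

```text
clock: 6.57
ee_pos: [0.5355, 0.1408, 0.1669]
orientation: [-0.0, 0.992, 0.123, -0.003]
wrist_force: [0.5, -1.2, -0.1]
width: -0.0
grip_force: 0.0
```

{"name": "send_rows", "arguments": {
  "commands": [
    {"tx": -0.01,"ty": 0,"tz": -0.02,"rx": 0,"ry": 0,"rz": 0},
    {"tx": -0.01,"ty": 0,"tz": -0.02,"rx": 0,"ry": 0,"rz": 0},
    {"tx": 0,"ty": 0,"tz": 0,"rx": 0,"ry": 0,"rz": 0},
    {"tx": 0,"ty": 0,"tz": 0,"rx": 0,"ry": 0,"rz": 0}
  ]
}}

```text
clock: 6.9
ee_pos: [0.5175, 0.1361, 0.2078]
orientation: [0.0, 0.992, 0.123, 0.0]
wrist_force: [-0.1, 0.1, -0.3]
width: 0.0002
grip_force: 0.0
```

```bash
python3 - <<'E'
from h import *
S=get('scene'); print(pt(S,397,283),pt(S,320,315),robot.state()['clock'])
cv2.imwrite('pics/end.png',cv2.resize(S['image'][110:380,190:510,::-1],(640,540)))
E
```

```text
[0.54457078 0.14919675 0.07852673] [0.71178228 0.16087185 0.09777182] 6.95
```

View pics/end.png

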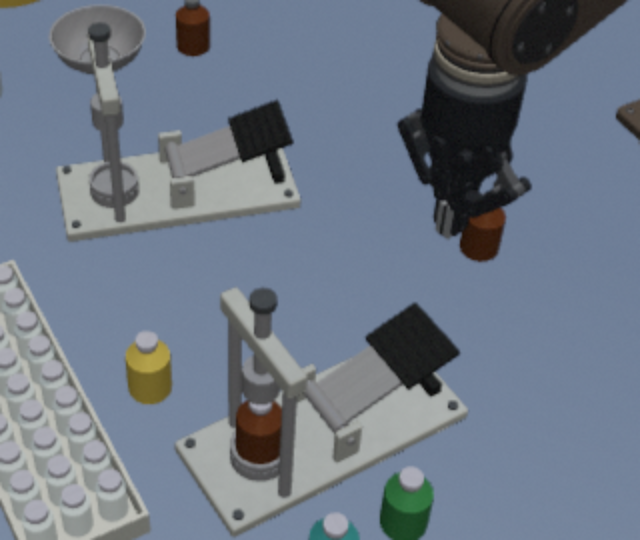

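The end picture shows the pedal back up (pad at (412,345) in the crop, height 78.5 mm), the vial standing in its nest at (260,430), and the idle press untouched.

```bash
python3 -c "
from station import robot
print(robot.hand_in())"
```

```text
the job is handed in; nothing more can be done
None
```

I pressed the pedal of the press holding the vial to its stop, held it for about 1 s and let it spring fully back up; the vial still stands in its nest, the empty press was not touched, and the job is handed in.

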